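# Seal the dry box and start the drying timer

## Robot

A 7-joint arm with a two-finger parallel gripper is mounted at the origin on the work surface. World frame = base frame: x ahead of the robot, y to its left, z up, the work surface at z = 0. Lengths are in m, angles in rad, forces in N, time in s.
With the tool pointing down it reaches from about 0.375 to 0.925 m from the base axis. Payload 3.1 kg.
Tool frame: the origin (TCP) lies at the very end of the fingers, on their centre line; the grasp point (between the pads) lies 19 mm behind it (arm.grip_depth is the distance from the TCP to the grasp point, in m); z points along the fingers, y is the line along which they close (so a half turn about z gives the same grasp; the last joint's range is limited). The gripper opens to 85 mm and grips with 20 to 120 N. Pads are 22 mm wide; open, the fingers measure 114 mm over their backs; the gripper's body (76 mm by 85 mm) begins 54 mm behind the grasp point. The pads swing forward as they close: fully open they stand 13 mm farther back than shut.
Start: joints at [1.111, 0.383, 0.044, 1.598, -0.018, 1.161, -0.05], TCP at [0.23, -0.608, 0.231] pointing down, gripper open.
Joint ranges: [-2.61, 2.61], [-0.41, 2.15], [-1.48, 1.57], [0, 2.5], [-1.57, 4.71], [0.05, 1.97], [-2.85, 2.85]. Speed limits (rad/s): [2.79, 2.79, 3.14, 3.14, 3.14, 3.14, 3.14].

## Interface

Orientations are given as a rotation vector (axis times angle).
In Python, from workcell import get_state, imaging, arm gives the robot as it stands.
- The arm moves only by the tool drive_tool, never from a script. Its argument "rows" is a list of rows, each an object of numbers: "jaw": the closure, from -1 (fully open) to 1 (shut); "dx", "dy", "dz": the shift along the world's x, y, z in m; "wx", "wy", "wz": the turn, a rotation vector about the world's x, y, z in degrees. In form: [{"jaw": .., "dx": .., "dy": .., "dz": .., "wx": .., "wy": .., "wz": ..}, ...]. A call has 1 to 5 rows; each row shifts and turns the commanded pose from where the row before left it; what a row does not reach is not made up. A row lasts 1/10 s, in which the tool goes at most 50 mm and 8.59 degrees, less where a joint would pass 70% of its speed; a pose out of reach is approached as far as the arm can. A call is refused whole if a number of a shift passes 0.05 or a number of a turn 8.59, either way. A call with a gripper value outside its range is refused whole. The fingers move at their own pace and stop on an object; the grip force is fixed at half the most. Time passes only in rows, so rows that do not move let the fingers close. It gives the time, the measured TCP pose, the force, the opening and the grip force at its end, in the units of the state.
- get_state(): the state, without advancing time (a new reading comes with each control period).
- imaging.snapshot(name): name is "scene" or "side" or "wrist"; returns (picture, depth): 480x640x3 uint8, red, green, blue; 480x640 float32, m along the optical axis (not along the pixel's ray), 0 where there is no reading.
- imaging.get_calibration(name): a dict with "vertical_fov" (degrees; the focal length in pixels is half the picture's height over the tangent of half this angle, whatever the lens; pixels are square), "cx", "cy" (the principal point, pixels), "dist" ([k1, k2, p1, p2, k3] as OpenCV has them; the pictures are not rectified), "extrinsics" (4x4, takes a point from world to camera coordinates); the wrist camera has in their place "tool_from_camera" (4x4, takes a point from camera to tool coordinates, whose origin is the TCP and whose axes are the flange's). Camera axes: x right, y down, z forward; pixel columns grow to the right and rows downward; lengths in m; the calibration is good to about 2 mm. A picture is of the moment at which its call begins: read the wrist's pose just before it. get_calibration takes no time and is no camera call.
- arm.finish_job(): hands the job in; it is judged then, once.
The state is a dict: "t": time; "qpos": joint angles; "joint_velocities": joint speeds; "effort": joint torques, N m; "position": TCP position; "eef_rot": TCP orientation; "force": force on the tool from outside, world axes, zero at the start; "ft_torque": the same for the moment, N m; "width": finger opening in m; "grasp_force": force on a finger pad.
Only numpy, scipy, OpenCV 4.12 (cv2) and the standard library are available. Lean on these libraries where they do the work, as an engineer would, in place of code of your own. Each camera call takes 0.05 s, during which the arm holds its last target. There are 200 camera calls.

## Task

Seal the dry box and start drying: press the white lid fully shut, then push the blue latch all the way down, then the yellow latch all the way down, and last press the green start key on the grey timer fully in and let it come back up. Push no latch while the lid is still open, keep off the red stop key, and press the timer where it stands without shifting or lifting it. Leave the lens tubes, clip, ring, blower and cap where they are.

Things in the scene. Friction and masses are not known exactly. Their poses are not given: they have to be found in the camera images.
- lid (a joint): angle of the dry box's white lid, rad: 0 fully shut, grows as it opens upward (0.15 to 0.35 at the start). Stiff hinge that stays where it is left; about 1 to 5 N straight down on the grey pad closes it.
- lid_pad (a point): centre of the upper face of the grey pad (44 x 70 mm, only 0.5 mm proud of the lid) printed on the lid in the middle of its front edge, 172 mm from the hinge line. Moves with the lid: z 0.124 when shut. Its x axis points from the pad to the hinge.
- lid_hinge (a point): middle of the lid's hinge line, along the top of the far wall of the box, at z 0.110; turns with the lid. The lid is 203 mm deep from hinge to front edge, 284 mm wide, 12 mm thick, its underside 2 mm above the hinge line.
- drybox: white plastic dry box, 200 mm deep (x) x 280 mm wide (y) x 110 mm high without the lid, too heavy to shift. Origin: centre of its underside, on the shelf; its x axis points away from the latches to the hinge side. The two latch blocks stand against its front (-x) face, 85 mm either side of the middle; which is left and which right varies.
- blue_latch (a joint): travel of the blue push latch, m: 0 up, 0.010 fully down. It slides straight down at about 4 N (a little more if fast) and stays where it is left, there is no spring.
- blue_pad (a point): centre of the top face of the blue latch pad, 34 x 36 mm, which stands in a black block 46 x 50 mm whose top is at z 0.116; the pad's top is at z 0.136 when up and 0.126 when down, 2 mm above the shut lid. Its near edge to the lid is about 7 mm from the lid's front edge.
- yellow_latch (a joint): travel of the yellow push latch, m: as the blue one.
- yellow_pad (a point): centre of the top face of the yellow latch pad, same sizes and heights as the blue one.
- timer: loose grey drying timer, 75 (x) x 110 (y) x 34 mm high, about 0.3 kg, on the shelf left or right of the dry box. Origin: centre of its underside. The green key is at its (-8, +28) mm, the red key at (-8, -28) mm.
- start (a joint): travel of the green start key, m: 0 up, 0.006 fully down; a spring pushes it back, 5 N hold it fully down.
- start_top (a point): centre of the top face of the round green start key (diameter 30 mm) on the timer; it faces up and moves with the key.
- stop (a joint): travel of the red stop key, m: the same kind of key as the green one, not to be pressed.
- stop_top (a point): centre of the top face of the red stop key (diameter 30 mm), 56 mm from the green one.
- tube_tall: loose aluminium lens tube, standing, diameter 58, height 105 mm. Origin: centre of its underside.
- tube_short: loose aluminium lens tube, standing, diameter 64, height 75 mm. Origin: centre of its underside.
- clip: loose orange and black spring clip on a 40 x 50 mm foot, holding an amber circular polarizer on edge, 76 mm high. Origin: centre of its underside.
- stepring: loose stainless step-up ring lying flat, outer diameter 72, 8 mm high. Origin: centre of its underside.
- blower: loose matte green silicone blower lying on its side, 130 mm long along its x, 60 mm thick. Origin: under its middle, on the shelf.
- cap: loose black lens cap lying flat in front of the dry box, diameter 56, 10 mm high. Origin: centre of its underside.
Mind the look-alikes: they are no part of the job. What is shaped like the timer but purple is not meant.

How it is judged:
By the outcome, as a careful person would: the job done as asked, in the order asked, and still so for the second after the job is handed in, with the robot touching nothing.
It also fails if it takes over 64 s, if anything falls off the work surface, if the arm or the gripper's body presses on something with over 40 N, if the wrist force passes 120 N, or if a joint passes its speed limit or range.

## Working session

There is one attempt and no reset: what is moved stays moved. The work goes in short steps, Python scripts to look and compute and a tool call to move; the robot and the scene stay as the last step left them, time stands still between calls to the robot, and variables do not carry over. Pictures are saved under pics/ and viewed, at most 10 in all, crops included, and the job is handed in when it is done.

Besides the shell and the picture viewer there is one more tool, called as name(argument=value, ...) on one line, values as JSON. drive_tool: Moves the arm, as the interface text tells. Its arguments: {"type":"object","properties":{"rows":{"type":"array","items":{"type":"object","properties":{"jaw":{"type":"number"},"dx":{"type":"number"},"dy":{"type":"number"},"dz":{"type":"number"},"wx":{"type":"number"},"wy":{"type":"number"},"wz":{"type":"number"}}}}},"required":["rows"]}

```bash
mkdir -p pics; cat > h.py <<'E'
import numpy as np, cv2
from workcell import get_state, imaging, arm
from scipy.spatial.transform import Rotation as R
def grab(name):
    s=get_state(); p,d=imaging.snapshot(name); c=imaging.get_calibration(name)
    f=240/np.tan(np.radians(c["vertical_fov"])/2)
    K=np.array([[f,0,c["cx"]],[0,f,c["cy"]],[0,0,1]])
    if "extrinsics" in c: T=np.linalg.inv(np.array(c["extrinsics"]))
    else:
        W=np.eye(4);W[:3,:3]=R.from_rotvec(s["eef_rot"]).as_matrix();W[:3,3]=s["position"];T=W@np.array(c["tool_from_camera"])
    return p,d,K,np.array(c["dist"],float),T
def rays(uv,K,D,T):
    n=cv2.undistortPoints(np.array(uv,float).reshape(-1,1,2),K,D).reshape(-1,2)
    r=np.c_[n,np.ones(len(n))]
    return T[:3,3],r@T[:3,:3].T,r
def onplane(uv,z,K,D,T):
    o,r,_=rays(uv,K,D,T); return o+r*((z-o[2])/r[:,2])[:,None]
def cloud(d,K,D,T):
    v,u=np.mgrid[:480,:640]
    o,r,_=rays(np.c_[u.ravel(),v.ravel()],K,D,T)
    return (o+r*d.ravel()[:,None]).reshape(480,640,3)
E
python3 - <<'E'
from h import *
for n in("scene","side"):
    p,d,K,D,T=grab(n); cv2.imwrite(f"pics/{n}0.png",p[...,::-1]); np.savez(f"{n}0.npz",p=p,d=d,K=K,D=D,T=T)
    print(n,T[:3,3].round(3),T[:3,2].round(2),(d>0).mean())
print(get_state())
E
```

```text
scene [ 1.148 -0.455  1.258] [-0.42  0.36 -0.83] 0.9960677083333334
side [0.479 0.962 0.598] [ 0.1  -0.87 -0.48] 0.9957584635416666
{'t': 0.1, 'qpos': array([ 1.11119088,  0.38377485,  0.04383416,  1.59942915, -0.01790088,
        1.16118489, -0.04989607]), 'joint_velocities': array([-0.00034122, -0.00341376, -0.00037471, -0.0033576 ,  0.0006966 ,
        0.00057728, -0.00086284]), 'effort': array([ 2.99304687e-03, -4.34726179e+01,  1.02945909e+00, -2.50452608e+01,
        1.08756626e-02,  5.49952078e-03,  7.90344473e-06]), 'position': array([ 0.2297733 , -0.607117  ,  0.22999311]), 'eef_rot': array([-3.08800214e+00, -5.64939164e-01,  8.71383419e-04]), 'force': array([ 0.266778  ,  0.26894655, -1.06876651]), 'ft_torque': array([-0.0365237 ,  0.04568348, -0.0260899 ]), 'grasp_force': 0.0, 'width': 0.08530225813752039}
```

View pics/scene0.png

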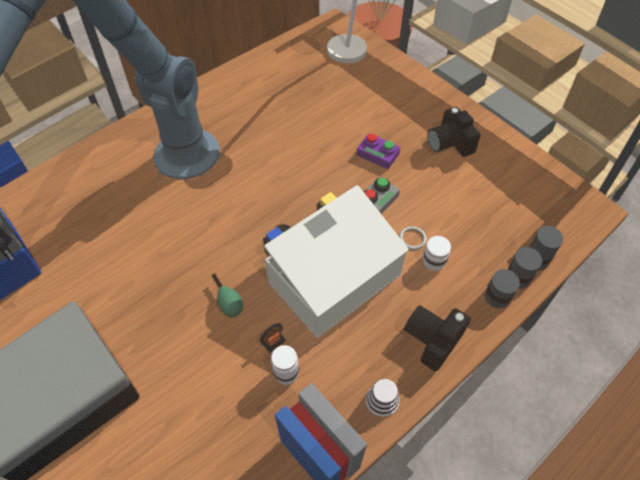

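View pics/side0.png

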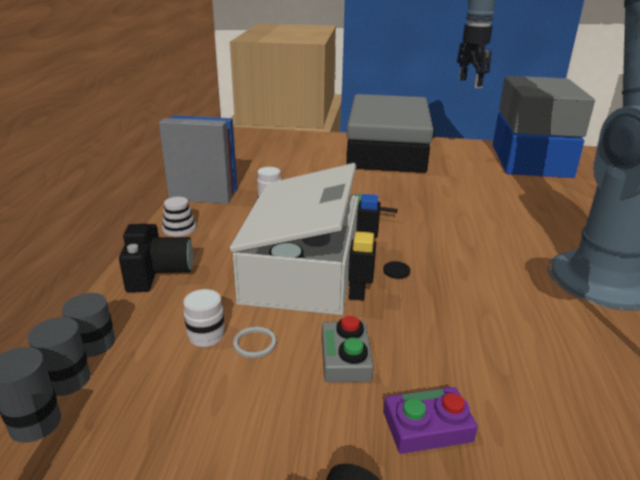

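The scene view shows the box in the middle with its lid open and the pad at (320,222). The blue latch is at (275,237) and the yellow one at (328,200). There are two timer shapes in the side view:
- **Grey:** at (348,352), with green key (354,347) and red key (350,325). This fits the description because it is grey and stands beside the box.
- **Purple:** at (430,418). This is the look-alike.

Next I'll measure all the points and confirm the timer in one enlarged crop.

```bash
python3 - <<'E'
from h import *
for n in("scene","side"):
    z=np.load(n+"0.npz"); p,d,K,D,T=[z[k] for k in "pdKDT"]
    C=cloud(d,K,D,T); hsv=cv2.cvtColor(p,cv2.COLOR_RGB2HSV); H,S,V=[hsv[...,i].astype(int) for i in range(3)]
    X=C[...,0];Y=C[...,1];Z=C[...,2]
    work=(X>.25)&(X<.95)&(abs(Y)<.6)&(Z>.015)&(Z<.25)&(d>0)
    for name,m,zp in[("blue",(H>105)&(H<125)&(S>150),.136),("yellow",(H>22)&(H<33)&(S>150),.136),("green",(H>50)&(H<75)&(S>130),None),("red",((H<5)|(H>174))&(S>180),None)]:
        m=(m&work).astype(np.uint8)
        k,l,st,ce=cv2.connectedComponentsWithStats(m)
        for i in range(1,k):
            if st[i,4]<25: continue
            q=C[l==i]; zt=np.percentile(q[:,2],80); top=q[q[:,2]>zt-.006]
            print(n,name,ce[i].round(),st[i,4],"med",np.median(q,0).round(3),"zt",zt.round(3),"top mid",((top.min(0)+top.max(0))/2).round(3),"ext",np.ptp(top,axis=0).round(3))
    # lid: white, high
    if n=="scene":
        m=((S<40)&(V>150)&work&(Z>.11)).astype(np.uint8); k,l,st,ce=cv2.connectedComponentsWithStats(m)
        i=1+np.argmax(st[1:,4]); q=C[l==i]; c=q.mean(0); u,s,v=np.linalg.svd(q-c,full_matrices=False); nn=v[2]*np.sign(v[2,2])
        print("lid c",c.round(3),"normal",nn.round(3),"tilt",np.arccos(nn[2]).round(3),"rms",s[2]/len(q)**.5,len(q),"az of -horizontal",np.degrees(np.arctan2(-nn[1],-nn[0])).round(1))
        hull=cv2.minAreaRect(np.argwhere(l==i)[:,::-1].astype(np.float32)); print(hull)
        cn=cv2.findContours((l==i).astype(np.uint8),cv2.RETR_EXTERNAL,2)[0]; cn=max(cn,key=cv2.contourArea)
        ap=cv2.approxPolyDP(cv2.convexHull(cn),8,True).reshape(-1,2)
        for a in ap: print(a,C[a[1],a[0]].round(3))
        pm=((S<60)&(V<150)&work&(np.abs((C-c)@nn)<.006)&(np.hypot(X-c[0],Y-c[1])<.16)).astype(np.uint8)
        k,l,st,ce=cv2.connectedComponentsWithStats(pm)
        for i in range(1,k):
            if st[i,4]>60: print("pad?",ce[i],st[i,4],np.median(C[l==i],0).round(3))
    else:
        cv2.imwrite("pics/crop.png",cv2.resize(p[290:460,300:500,::-1],None,fx=3,fy=3,interpolation=cv2.INTER_CUBIC))
    # other things: heights map blobs
    m=((Z>.006)&work|((Z>.006)&(X>.2)&(X<.7)&(abs(Y)<.5)&(Z<.2)))
E
```

```text
scene blue [274. 233.] 60 med [ 0.485 -0.031  0.133] zt 0.135 top mid [ 0.486 -0.032  0.133] ext [0.015 0.029 0.008]
lid c [0.631 0.043 0.151] normal [ 0.306 -0.008  0.952] tilt 0.311 rms 0.003495713310161241 9308 az of -horizontal 178.6
((334.8133239746094, 248.53228759765625), (89.78490447998047, 117.19916534423828), 53.61564636230469)
[357 186] [0.538 0.189 0.184]
[407 250] [0.724 0.185 0.119]
[317 316] [ 0.716 -0.092  0.116]
[265 245] [ 0.528 -0.087  0.184]
pad? [319.64163823 223.39590444] 293 [0.559 0.05  0.175]
side blue [232. 150.] 173 med [ 0.851 -0.288  0.122] zt 0.184 top mid [ 0.856 -0.289  0.19 ] ext [0.014 0.021 0.022]
side blue [369. 202.] 236 med [ 0.489 -0.013  0.131] zt 0.135 top mid [ 0.489 -0.025  0.133] ext [0.033 0.036 0.008]
side yellow [363. 241.] 362 med [0.492 0.155 0.134] zt 0.136 top mid [0.493 0.142 0.134] ext [0.033 0.038 0.008]
side green [353. 346.] 270 med [0.495 0.341 0.057] zt 0.058 top mid [0.495 0.336 0.056] ext [0.028 0.029 0.008]
side green [414. 409.] 331 med [0.407 0.453 0.056] zt 0.057 top mid [0.407 0.45  0.055] ext [0.025 0.03  0.008]
side red [350. 323.] 223 med [0.504 0.285 0.055] zt 0.056 top mid [0.503 0.281 0.054] ext [0.029 0.03  0.007]
side red [453. 403.] 325 med [0.354 0.436 0.056] zt 0.057 top mid [0.353 0.433 0.055] ext [0.027 0.028 0.008]
```

View pics/crop.png

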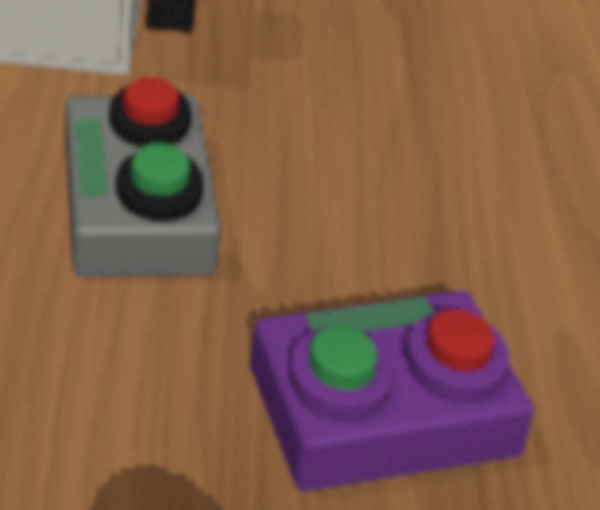

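The crop confirms the grey timer, with green at crop (160,170) and red at crop (150,100). The measurements agree with the given sizes: the keys are 56 mm apart, the latches 168 mm apart, the latch tops at 0.135, and the pad at (0.559, 0.050, 0.175). First I'll raise and close the tool and square it up.

drive_tool(rows=[{"jaw": 1, "dz": 0.03, "wz": -7}, {"jaw": 1, "dz": 0.03, "wz": -7}, {"jaw": 1, "dy": 0.03, "dz": 0.02, "wz": -6.7}, {"jaw": 1, "dy": 0.04}, {"jaw": 1, "dy": 0.04}])

```text
invalid input at $.rows[0]: expected keys jaw, dx, dy, dz, wx, wy, wz
```

```bash
python3 - <<'E'
from h import *
z=np.load("scene0.npz"); C=cloud(z["d"],z["K"],z["D"],z["T"])
for v,u in [(305,80),(395,135),(340,20),(380,60),(300,230),(285,215),(370,285),(340,272)]: print(u,v,C[v,u].round(3))
s=get_state(); print(s["position"],R.from_rotvec(s["eef_rot"]).as_matrix().round(3),s["width"])
E
```

```text
80 305 [ 0.255 -0.499 -0.002]
135 395 [ 1.148 -0.455  1.258]
20 340 [ 0.344 -0.648  0.141]
60 380 [ 0.489 -0.616  0.142]
230 300 [ 0.526 -0.205  0.059]
215 285 [ 0.436 -0.196  0.001]
285 370 [ 0.76  -0.222  0.091]
272 340 [ 0.661 -0.185  0.027]
[ 0.2297733  -0.607117    0.22999311] [[ 0.935  0.354 -0.001]
 [ 0.354 -0.935  0.002]
 [-0.    -0.002 -1.   ]] 0.08530225813752039
```

drive_tool(rows=[{"jaw": 1, "dx": 0, "dy": 0, "dz": 0.03, "wx": 0, "wy": 0, "wz": -7}, {"jaw": 1, "dx": 0.01, "dy": 0.03, "dz": 0.03, "wx": 0, "wy": 0, "wz": -7}, {"jaw": 1, "dx": 0.02, "dy": 0.04, "dz": 0.01, "wx": 0, "wy": 0, "wz": -6.7}, {"jaw": 1, "dx": 0.02, "dy": 0.04, "dz": 0, "wx": 0, "wy": 0, "wz": 0}, {"jaw": 1, "dx": 0.02, "dy": 0.04, "dz": 0, "wx": 0, "wy": 0, "wz": 0}])

```text
t: 0.6
position: [0.3006, -0.4564, 0.3015]
eef_rot: [3.141, -0.0, 0.001]
force: [1.4, -0.8, 0.7]
width: 0.0119
grasp_force: 0.0
```

drive_tool(rows=[{"jaw": 1, "dx": 0.02, "dy": 0.04, "dz": 0, "wx": 0, "wy": 0, "wz": 0}, {"jaw": 1, "dx": 0.02, "dy": 0.04, "dz": 0, "wx": 0, "wy": 0, "wz": 0}, {"jaw": 1, "dx": 0.02, "dy": 0.04, "dz": 0, "wx": 0, "wy": 0, "wz": 0}, {"jaw": 1, "dx": 0.02, "dy": 0.04, "dz": 0, "wx": 0, "wy": 0, "wz": 0}, {"jaw": 1, "dx": 0.02, "dy": 0.04, "dz": 0, "wx": 0, "wy": 0, "wz": 0}])

```text
t: 1.1
position: [0.4002, -0.256, 0.3009]
eef_rot: [-3.141, -0.001, 0.001]
force: [0.9, -0.4, -0.3]
width: 0.0003
grasp_force: 0.0
```

drive_tool(rows=[{"jaw": 1, "dx": 0.02, "dy": 0.04, "dz": 0, "wx": 0, "wy": 0, "wz": 0}, {"jaw": 1, "dx": 0.02, "dy": 0.04, "dz": 0, "wx": 0, "wy": 0, "wz": 0}, {"jaw": 1, "dx": 0.02, "dy": 0.04, "dz": 0, "wx": 0, "wy": 0, "wz": 0}, {"jaw": 1, "dx": 0.02, "dy": 0.04, "dz": 0, "wx": 0, "wy": 0, "wz": 0}, {"jaw": 1, "dx": 0.02, "dy": 0.04, "dz": 0, "wx": 0, "wy": 0, "wz": 0}])

```text
t: 1.6
position: [0.5002, -0.0563, 0.3009]
eef_rot: [3.141, 0.0, -0.001]
force: [1.0, 1.0, -0.7]
width: 0.0
grasp_force: 0.0
```

drive_tool(rows=[{"jaw": 1, "dx": 0.03, "dy": 0.04, "dz": 0, "wx": 0, "wy": 0, "wz": 0}, {"jaw": 1, "dx": 0.02, "dy": 0.04, "dz": -0.01, "wx": 0, "wy": 0, "wz": 0}, {"jaw": 1, "dx": 0, "dy": 0.03, "dz": -0.02, "wx": 0, "wy": 0, "wz": 0}, {"jaw": 1, "dx": 0, "dy": 0, "dz": -0.03, "wx": 0, "wy": 0, "wz": 0}, {"jaw": 1, "dx": 0, "dy": 0, "dz": -0.03, "wx": 0, "wy": 0, "wz": 0}])

```text
t: 2.1
position: [0.55, 0.0543, 0.2103]
eef_rot: [-3.141, -0.007, -0.001]
force: [-0.0, -0.7, -0.9]
width: -0.0
grasp_force: 0.0
```

drive_tool(rows=[{"jaw": 1, "dx": 0, "dy": 0, "dz": -0.015, "wx": 0, "wy": 0, "wz": 0}, {"jaw": 1, "dx": 0, "dy": 0, "dz": -0.008, "wx": 0, "wy": 0, "wz": 0}, {"jaw": 1, "dx": 0, "dy": 0, "dz": -0.008, "wx": 0, "wy": 0, "wz": 0}, {"jaw": 1, "dx": 0, "dy": 0, "dz": -0.008, "wx": 0, "wy": 0, "wz": 0}, {"jaw": 1, "dx": 0, "dy": 0, "dz": -0.008, "wx": 0, "wy": 0, "wz": 0}])

```text
t: 2.6
position: [0.5511, 0.052, 0.1652]
eef_rot: [-3.142, -0.0, -0.004]
force: [-1.0, 0.0, 1.6]
width: -0.0001
grasp_force: 0.8
```

drive_tool(rows=[{"jaw": 1, "dx": 0, "dy": 0, "dz": -0.008, "wx": 0, "wy": 0, "wz": 0}, {"jaw": 1, "dx": 0, "dy": 0, "dz": -0.008, "wx": 0, "wy": 0, "wz": 0}, {"jaw": 1, "dx": 0, "dy": 0, "dz": -0.008, "wx": 0, "wy": 0, "wz": 0}, {"jaw": 1, "dx": 0, "dy": 0, "dz": -0.005, "wx": 0, "wy": 0, "wz": 0}, {"jaw": 1, "dx": 0, "dy": 0, "dz": -0.004, "wx": 0, "wy": 0, "wz": 0}])

```text
t: 3.1
position: [0.5496, 0.0521, 0.1305]
eef_rot: [3.142, 0.001, -0.002]
force: [-1.5, -0.9, 2.0]
width: 0.0002
grasp_force: 0.8
```

drive_tool(rows=[{"jaw": 1, "dx": 0, "dy": 0, "dz": -0.003, "wx": 0, "wy": 0, "wz": 0}, {"jaw": 1, "dx": 0, "dy": 0, "dz": -0.002, "wx": 0, "wy": 0, "wz": 0}, {"jaw": 1, "dx": 0, "dy": 0, "dz": -0.002, "wx": 0, "wy": 0, "wz": 0}, {"jaw": 1, "dx": 0, "dy": 0, "dz": 0, "wx": 0, "wy": 0, "wz": 0}])

```text
t: 3.5
position: [0.5506, 0.0521, 0.1243]
eef_rot: [-3.141, -0.001, -0.002]
force: [-0.5, 0.4, -0.3]
width: 0.0001
grasp_force: 0.0
```

drive_tool(rows=[{"jaw": 1, "dx": 0, "dy": 0, "dz": -0.001, "wx": 0, "wy": 0, "wz": 0}, {"jaw": 1, "dx": 0, "dy": 0, "dz": -0.001, "wx": 0, "wy": 0, "wz": 0}, {"jaw": 1, "dx": 0, "dy": 0, "dz": 0, "wx": 0, "wy": 0, "wz": 0}])

```text
t: 3.8
position: [0.5508, 0.0521, 0.1241]
eef_rot: [3.141, 0.001, 0.002]
force: [-3.3, -0.5, 8.7]
width: -0.0001
grasp_force: 4.4
```

drive_tool(rows=[{"jaw": 1, "dx": 0, "dy": 0, "dz": -0.001, "wx": 0, "wy": 0, "wz": 0}, {"jaw": 1, "dx": 0, "dy": 0, "dz": 0, "wx": 0, "wy": 0, "wz": 0}, {"jaw": 1, "dx": 0, "dy": 0, "dz": 0.01, "wx": 0, "wy": 0, "wz": 0}, {"jaw": 1, "dx": 0, "dy": 0, "dz": 0.04, "wx": 0, "wy": 0, "wz": 0}, {"jaw": 1, "dx": 0, "dy": 0, "dz": 0.05, "wx": 0, "wy": 0, "wz": 0}])

```text
t: 4.3
position: [0.5482, 0.0516, 0.2199]
eef_rot: [-3.141, -0.001, 0.008]
force: [1.2, -0.1, -0.8]
width: 0.0001
grasp_force: 0.0
```

drive_tool(rows=[{"jaw": 1, "dx": -0.03, "dy": -0.04, "dz": 0, "wx": 0, "wy": 0, "wz": 0}, {"jaw": 1, "dx": -0.03, "dy": -0.038, "dz": 0, "wx": 0, "wy": 0, "wz": 0}, {"jaw": 1, "dx": 0, "dy": 0, "dz": 0, "wx": 0, "wy": 0, "wz": 0}, {"jaw": 1, "dx": 0, "dy": 0, "dz": 0, "wx": 0, "wy": 0, "wz": 0}])

```text
t: 4.7
position: [0.4897, -0.0275, 0.2214]
eef_rot: [3.141, -0.005, 0.002]
force: [0.3, 0.9, -0.5]
width: 0.0001
grasp_force: 0.0
```

```bash
cat > look.py <<'E'
from h import *
import sys
tag=sys.argv[1]
for n in sys.argv[2:]:
    p,d,K,D,T=grab(n); C=cloud(d,K,D,T); cv2.imwrite(f"pics/{n}{tag}.png",p[...,::-1])
    hsv=cv2.cvtColor(p,cv2.COLOR_RGB2HSV); H,S,V=[hsv[...,i].astype(int) for i in range(3)]
    X,Y,Z=[C[...,i] for i in range(3)]
    work=(X>.35)&(X<.8)&(Y>-.15)&(Y<.4)&(Z>.015)&(Z<.2)&(d>0)
    for name,m in[("blue",(H>105)&(H<125)&(S>150)),("yellow",(H>22)&(H<33)&(S>150)),("green",(H>50)&(H<75)&(S>130)),("red",((H<5)|(H>174))&(S>180))]:
        k,l,st,ce=cv2.connectedComponentsWithStats((m&work).astype(np.uint8))
        for i in range(1,k):
            if st[i,4]<25: continue
            q=C[l==i]; zt=np.percentile(q[:,2],80); top=q[q[:,2]>zt-.005]
            print(n,name,ce[i].round(),st[i,4],"zt",zt.round(4),"top mid",((top.min(0)+top.max(0))/2).round(3),"ext",np.ptp(top,axis=0).round(3))
    m=(S<40)&(V>150)&(X>.54)&(X<.7)&(Y>-.05)&(Y<.15)&(Z>.1)&(Z<.2)
    if m.sum()>200:
        q=C[m]; A=np.c_[q[:,:2]-[.63,.05],np.ones(len(q))]; print(n,"lid plane slope x,y, z",np.linalg.lstsq(A,q[:,2],rcond=None)[0].round(4),len(q))
print(get_state()["position"])
E
python3 look.py 1 scene side wrist
```

```text
scene blue [275. 234.] 105 zt 0.1343 top mid [ 0.491 -0.032  0.134] ext [0.028 0.031 0.009]
scene lid plane slope x,y, z [-0.0002 -0.0008  0.122 ] 4744
side blue [369. 202.] 235 zt 0.1346 top mid [ 0.489 -0.025  0.134] ext [0.033 0.033 0.007]
side yellow [363. 241.] 351 zt 0.136 top mid [0.493 0.143 0.135] ext [0.034 0.04  0.007]
side green [353. 346.] 269 zt 0.0576 top mid [0.495 0.335 0.056] ext [0.028 0.031 0.007]
side red [350. 323.] 223 zt 0.0566 top mid [0.504 0.281 0.055] ext [0.028 0.03  0.007]
side lid plane slope x,y, z [-0.000e+00 -1.000e-04  1.241e-01] 3590
wrist blue [327. 248.] 3266 zt 0.1351 top mid [ 0.489 -0.03   0.134] ext [0.034 0.036 0.007]
wrist yellow [ 60. 242.] 3659 zt 0.1362 top mid [0.494 0.139 0.135] ext [0.034 0.037 0.007]
wrist lid plane slope x,y, z [1.000e-04 4.000e-04 1.244e-01] 53124
[ 0.49101754 -0.02447297  0.22152937]
```

View pics/wrist1.png

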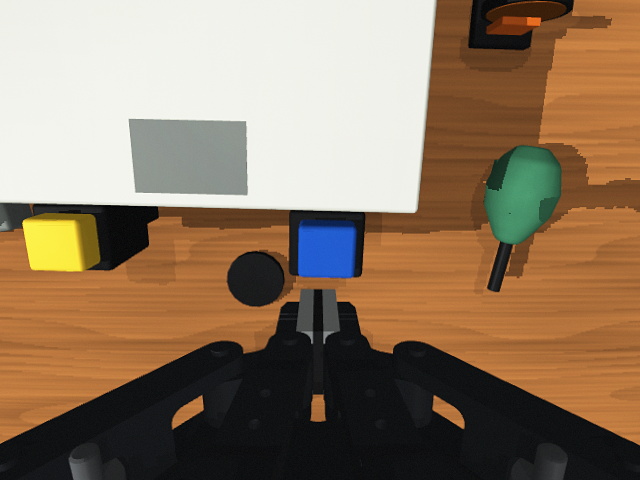

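The wrist view shows the lid flat, with slope 0 and z at 0.124. The blue latch is at (327,248), the yellow latch at (60,242), and the cap at (256,278) is untouched. Next is the blue latch.

drive_tool(rows=[{"jaw": 1, "dx": 0, "dy": -0.002, "dz": -0.03, "wx": 0, "wy": 0, "wz": 0}, {"jaw": 1, "dx": 0, "dy": 0, "dz": -0.03, "wx": 0, "wy": 0, "wz": 0}, {"jaw": 1, "dx": 0, "dy": 0, "dz": -0.015, "wx": 0, "wy": 0, "wz": 0}, {"jaw": 1, "dx": 0, "dy": 0, "dz": -0.005, "wx": 0, "wy": 0, "wz": 0}, {"jaw": 1, "dx": 0, "dy": 0, "dz": -0.003, "wx": 0, "wy": 0, "wz": 0}])

```text
t: 5.35
position: [0.4906, -0.0266, 0.1379]
eef_rot: [-3.141, -0.004, 0.0]
force: [0.2, 0.9, 0.5]
width: -0.0001
grasp_force: 0.0
```

drive_tool(rows=[{"jaw": 1, "dx": 0, "dy": 0, "dz": -0.003, "wx": 0, "wy": 0, "wz": 0}, {"jaw": 1, "dx": 0, "dy": 0, "dz": -0.003, "wx": 0, "wy": 0, "wz": 0}, {"jaw": 1, "dx": 0, "dy": 0, "dz": -0.003, "wx": 0, "wy": 0, "wz": 0}, {"jaw": 1, "dx": 0, "dy": 0, "dz": -0.002, "wx": 0, "wy": 0, "wz": 0}, {"jaw": 1, "dx": 0, "dy": 0, "dz": -0.001, "wx": 0, "wy": 0, "wz": 0}])

```text
t: 5.85
position: [0.4914, -0.0275, 0.1271]
eef_rot: [-3.141, -0.001, -0.005]
force: [1.3, 1.3, 3.9]
width: -0.0
grasp_force: 1.9
```

drive_tool(rows=[{"jaw": 1, "dx": 0, "dy": 0, "dz": -0.001, "wx": 0, "wy": 0, "wz": 0}, {"jaw": 1, "dx": 0, "dy": 0, "dz": 0, "wx": 0, "wy": 0, "wz": 0}, {"jaw": 1, "dx": 0, "dy": 0, "dz": 0, "wx": 0, "wy": 0, "wz": 0}])

```text
t: 6.15
position: [0.4914, -0.0275, 0.1261]
eef_rot: [-3.141, -0.001, -0.004]
force: [1.2, 1.6, 5.5]
width: 0.0005
grasp_force: 2.6
```

Next I'll press to a clear stop.

drive_tool(rows=[{"jaw": 1, "dx": 0, "dy": 0, "dz": -0.001, "wx": 0, "wy": 0, "wz": 0}, {"jaw": 1, "dx": 0, "dy": 0, "dz": -0.001, "wx": 0, "wy": 0, "wz": 0}, {"jaw": 1, "dx": 0, "dy": 0, "dz": 0, "wx": 0, "wy": 0, "wz": 0}])

```text
t: 6.45
position: [0.4915, -0.0275, 0.126]
eef_rot: [3.141, 0.001, 0.003]
force: [-3.2, 2.0, 17.1]
width: 0.0001
grasp_force: 8.4
```

The latch stopped at 0.126 with 17 N, so it is fully down. Next I'll lift and go to the yellow latch.

drive_tool(rows=[{"jaw": 1, "dx": 0, "dy": 0, "dz": 0.02, "wx": 0, "wy": 0, "wz": 0}, {"jaw": 1, "dx": 0, "dy": 0, "dz": 0.04, "wx": 0, "wy": 0, "wz": 0}, {"jaw": 1, "dx": 0, "dy": 0.04, "dz": 0.01, "wx": 0, "wy": 0, "wz": 0}, {"jaw": 1, "dx": 0, "dy": 0.04, "dz": 0, "wx": 0, "wy": 0, "wz": 0}, {"jaw": 1, "dx": 0.002, "dy": 0.04, "dz": 0, "wx": 0, "wy": 0, "wz": 0}])

```text
t: 6.95
position: [0.4914, 0.0917, 0.193]
eef_rot: [3.14, -0.003, -0.001]
force: [0.7, -0.1, -0.7]
width: 0.0001
grasp_force: 0.0
```

drive_tool(rows=[{"jaw": 1, "dx": 0, "dy": 0.04, "dz": 0, "wx": 0, "wy": 0, "wz": 0}, {"jaw": 1, "dx": 0, "dy": 0.008, "dz": 0, "wx": 0, "wy": 0, "wz": 0}, {"jaw": 1, "dx": 0, "dy": 0, "dz": 0, "wx": 0, "wy": 0, "wz": 0}])

```text
t: 7.25
position: [0.4908, 0.1414, 0.1924]
eef_rot: [3.141, 0.007, -0.003]
force: [0.2, 0.0, -0.5]
width: -0.0001
grasp_force: 0.0
```

```bash
python3 look.py 2 wrist
```

```text
wrist blue [607. 261.] 3715 zt 0.1265 top mid [ 0.489 -0.029  0.125] ext [0.035 0.037 0.007]
wrist yellow [321. 256.] 4209 zt 0.1363 top mid [0.493 0.14  0.135] ext [0.034 0.036 0.007]
wrist green [129. 166.] 66 zt 0.0363 top mid [0.537 0.288 0.036] ext [0.014 0.013 0.003]
wrist green [116. 160.] 28 zt 0.0361 top mid [0.54  0.295 0.036] ext [0.005 0.006 0.002]
wrist green [ 63. 222.] 1436 zt 0.0566 top mid [0.495 0.335 0.055] ext [0.03  0.03  0.007]
wrist red [133. 211.] 1400 zt 0.0567 top mid [0.504 0.279 0.055] ext [0.029 0.029 0.007]
wrist lid plane slope x,y, z [-0.0011  0.0006  0.1243] 54446
[0.49123421 0.13918545 0.19225277]
```

The blue latch is confirmed down at 0.126, and the tool is centred over the yellow one.

drive_tool(rows=[{"jaw": 1, "dx": 0.001, "dy": 0, "dz": -0.03, "wx": 0, "wy": 0, "wz": 0}, {"jaw": 1, "dx": 0, "dy": 0, "dz": -0.018, "wx": 0, "wy": 0, "wz": 0}, {"jaw": 1, "dx": 0, "dy": 0, "dz": -0.005, "wx": 0, "wy": 0, "wz": 0}, {"jaw": 1, "dx": 0, "dy": 0, "dz": -0.003, "wx": 0, "wy": 0, "wz": 0}, {"jaw": 1, "dx": 0, "dy": 0, "dz": -0.003, "wx": 0, "wy": 0, "wz": 0}])

```text
t: 7.8
position: [0.4935, 0.1385, 0.1348]
eef_rot: [3.14, -0.002, -0.0]
force: [-1.8, -2.5, 3.4]
width: -0.0001
grasp_force: 1.9
```

drive_tool(rows=[{"jaw": 1, "dx": 0, "dy": 0, "dz": -0.003, "wx": 0, "wy": 0, "wz": 0}, {"jaw": 1, "dx": 0, "dy": 0, "dz": -0.003, "wx": 0, "wy": 0, "wz": 0}, {"jaw": 1, "dx": 0, "dy": 0, "dz": -0.002, "wx": 0, "wy": 0, "wz": 0}, {"jaw": 1, "dx": 0, "dy": 0, "dz": 0, "wx": 0, "wy": 0, "wz": 0}])

```text
t: 8.2
position: [0.4939, 0.1401, 0.1265]
eef_rot: [-3.141, -0.0, -0.003]
force: [0.1, -0.9, 1.4]
width: 0.0002
grasp_force: 0.9
```

drive_tool(rows=[{"jaw": 1, "dx": 0, "dy": 0, "dz": -0.001, "wx": 0, "wy": 0, "wz": 0}, {"jaw": 1, "dx": 0, "dy": 0, "dz": -0.001, "wx": 0, "wy": 0, "wz": 0}, {"jaw": 1, "dx": 0, "dy": 0, "dz": 0, "wx": 0, "wy": 0, "wz": 0}])

```text
t: 8.5
position: [0.494, 0.1403, 0.1261]
eef_rot: [3.141, 0.001, 0.002]
force: [-2.6, -4.0, 12.3]
width: -0.0
grasp_force: 5.7
```

drive_tool(rows=[{"jaw": 1, "dx": 0, "dy": 0, "dz": -0.001, "wx": 0, "wy": 0, "wz": 0}, {"jaw": 1, "dx": 0, "dy": 0, "dz": 0, "wx": 0, "wy": 0, "wz": 0}, {"jaw": 1, "dx": 0, "dy": 0, "dz": 0.02, "wx": 0, "wy": 0, "wz": 0}, {"jaw": 1, "dx": 0, "dy": 0, "dz": 0.04, "wx": 0, "wy": 0, "wz": 0}, {"jaw": 1, "dx": 0, "dy": 0.04, "dz": 0, "wx": 0, "wy": 0, "wz": 0}])

```text
t: 9.0
position: [0.4981, 0.1762, 0.1875]
eef_rot: [3.141, -0.016, 0.015]
force: [2.1, -0.2, -0.4]
width: -0.0001
grasp_force: 0.0
```

drive_tool(rows=[{"jaw": 1, "dx": 0, "dy": 0.04, "dz": 0, "wx": 0, "wy": 0, "wz": 0}, {"jaw": 1, "dx": 0, "dy": 0.04, "dz": 0, "wx": 0, "wy": 0, "wz": 0}, {"jaw": 1, "dx": 0, "dy": 0.04, "dz": 0, "wx": 0, "wy": 0, "wz": 0}, {"jaw": 1, "dx": 0.001, "dy": 0.035, "dz": -0.03, "wx": 0, "wy": 0, "wz": 0}, {"jaw": 1, "dx": 0, "dy": 0, "dz": -0.03, "wx": 0, "wy": 0, "wz": 0}])

```text
t: 9.5
position: [0.4921, 0.3452, 0.1244]
eef_rot: [-3.131, -0.015, -0.003]
force: [-1.3, -0.6, -0.2]
width: -0.0002
grasp_force: 0.0
```

drive_tool(rows=[{"jaw": 1, "dx": 0, "dy": 0, "dz": 0, "wx": 0, "wy": 0, "wz": 0}, {"jaw": 1, "dx": 0, "dy": 0, "dz": 0, "wx": 0, "wy": 0, "wz": 0}])

```text
t: 9.7
position: [0.4934, 0.3347, 0.1224]
eef_rot: [3.141, 0.001, -0.003]
force: [0.1, -0.2, 0.9]
width: 0.0005
grasp_force: 0.0
```

```bash
python3 look.py 3 wrist side
```

```text
wrist green [319. 254.] 2170 zt 0.0567 top mid [0.495 0.335 0.055] ext [0.029 0.029 0.007]
wrist red [416. 239.] 2247 zt 0.0567 top mid [0.504 0.28  0.055] ext [0.029 0.029 0.007]
side green [353. 346.] 272 zt 0.0577 top mid [0.495 0.335 0.056] ext [0.028 0.03  0.007]
side red [350. 323.] 223 zt 0.0566 top mid [0.504 0.281 0.055] ext [0.029 0.029 0.007]
side lid plane slope x,y, z [-0.0009  0.0004  0.1241] 3351
[0.49530861 0.33495556 0.12464222]
```

View pics/wrist3.png

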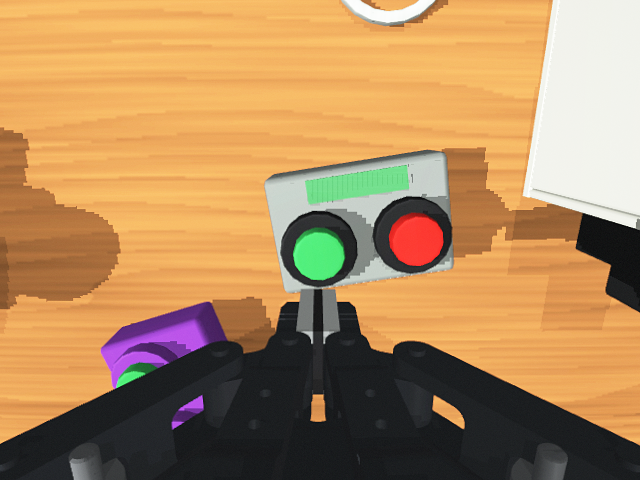

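The wrist view shows the green key at (319,254), centred under the fingers, with red at (416,239) clear of them. Now I'll press the green key.

drive_tool(rows=[{"jaw": 1, "dx": 0, "dy": 0, "dz": -0.03, "wx": 0, "wy": 0, "wz": 0}, {"jaw": 1, "dx": 0, "dy": 0, "dz": -0.022, "wx": 0, "wy": 0, "wz": 0}, {"jaw": 1, "dx": 0, "dy": 0, "dz": -0.008, "wx": 0, "wy": 0, "wz": 0}, {"jaw": 1, "dx": 0, "dy": 0, "dz": -0.003, "wx": 0, "wy": 0, "wz": 0}, {"jaw": 1, "dx": 0, "dy": 0, "dz": -0.002, "wx": 0, "wy": 0, "wz": 0}])

```text
t: 10.3
position: [0.4953, 0.3355, 0.0596]
eef_rot: [-3.14, 0.0, -0.003]
force: [0.3, -0.5, 0.1]
width: 0.0001
grasp_force: 0.0
```

drive_tool(rows=[{"jaw": 1, "dx": 0, "dy": 0, "dz": -0.002, "wx": 0, "wy": 0, "wz": 0}, {"jaw": 1, "dx": 0, "dy": 0, "dz": -0.002, "wx": 0, "wy": 0, "wz": 0}, {"jaw": 1, "dx": 0, "dy": 0, "dz": -0.002, "wx": 0, "wy": 0, "wz": 0}, {"jaw": 1, "dx": 0, "dy": 0, "dz": 0, "wx": 0, "wy": 0, "wz": 0}])

```text
t: 10.7
position: [0.495, 0.3358, 0.0531]
eef_rot: [-3.14, -0.001, -0.003]
force: [0.5, 0.8, 3.2]
width: -0.0001
grasp_force: 1.6
```

drive_tool(rows=[{"jaw": 1, "dx": 0, "dy": 0, "dz": -0.001, "wx": 0, "wy": 0, "wz": 0}, {"jaw": 1, "dx": 0, "dy": 0, "dz": 0, "wx": 0, "wy": 0, "wz": 0}])

```text
t: 10.9
position: [0.495, 0.3358, 0.052]
eef_rot: [-3.14, -0.001, -0.003]
force: [0.8, 1.1, 3.6]
width: -0.0
grasp_force: 1.9
```

drive_tool(rows=[{"jaw": 1, "dx": 0, "dy": 0, "dz": -0.001, "wx": 0, "wy": 0, "wz": 0}, {"jaw": 1, "dx": 0, "dy": 0, "dz": -0.001, "wx": 0, "wy": 0, "wz": 0}, {"jaw": 1, "dx": 0, "dy": 0, "dz": 0, "wx": 0, "wy": 0, "wz": 0}])

```text
t: 11.2
position: [0.495, 0.3358, 0.0501]
eef_rot: [-3.14, -0.001, -0.003]
force: [1.3, -1.1, 5.7]
width: 0.0001
grasp_force: 3.3
```

drive_tool(rows=[{"jaw": 1, "dx": 0, "dy": 0, "dz": -0.001, "wx": 0, "wy": 0, "wz": 0}, {"jaw": 1, "dx": 0, "dy": 0, "dz": -0.001, "wx": 0, "wy": 0, "wz": 0}, {"jaw": 1, "dx": 0, "dy": 0, "dz": 0, "wx": 0, "wy": 0, "wz": 0}])

```text
t: 11.5
position: [0.4951, 0.3358, 0.05]
eef_rot: [3.142, 0.001, 0.003]
force: [-2.1, -2.5, 15.6]
width: 0.0002
grasp_force: 8.0
```

The key bottomed at 0.050 with 15.6 N. Next I'll retreat straight up and check.

drive_tool(rows=[{"jaw": 1, "dx": 0, "dy": 0, "dz": 0.005, "wx": 0, "wy": 0, "wz": 0}, {"jaw": 1, "dx": 0, "dy": 0, "dz": 0.01, "wx": 0, "wy": 0, "wz": 0}, {"jaw": 1, "dx": 0, "dy": 0, "dz": 0.04, "wx": 0, "wy": 0, "wz": 0}, {"jaw": 1, "dx": 0, "dy": 0, "dz": 0.05, "wx": 0, "wy": 0, "wz": 0}, {"jaw": 1, "dx": 0, "dy": 0, "dz": 0.05, "wx": 0, "wy": 0, "wz": 0}])

```text
t: 12.0
position: [0.4918, 0.3335, 0.2017]
eef_rot: [3.138, 0.001, -0.009]
force: [1.1, 0.2, 0.4]
width: -0.0002
grasp_force: 0.0
```

drive_tool(rows=[{"jaw": 1, "dx": 0, "dy": -0.03, "dz": 0.05, "wx": 0, "wy": 0, "wz": 0}, {"jaw": 1, "dx": -0.03, "dy": -0.03, "dz": 0.04, "wx": 0, "wy": 0, "wz": 0}, {"jaw": 1, "dx": -0.02, "dy": -0.03, "dz": 0, "wx": 0, "wy": 0, "wz": 0}, {"jaw": 1, "dx": 0, "dy": 0, "dz": 0, "wx": 0, "wy": 0, "wz": 0}, {"jaw": 1, "dx": 0, "dy": 0, "dz": 0, "wx": 0, "wy": 0, "wz": 0}])

```text
t: 12.5
position: [0.4472, 0.2522, 0.2784]
eef_rot: [3.14, -0.001, -0.003]
force: [0.7, -0.0, 0.2]
width: -0.0
grasp_force: 0.0
```

```bash
python3 look.py 4 wrist side scene
```

```text
wrist yellow [465. 165.] 2229 zt 0.1267 top mid [0.493 0.141 0.125] ext [0.034 0.036 0.007]
wrist green [229. 121.] 119 zt 0.0365 top mid [0.529 0.334 0.036] ext [0.013 0.016 0.004]
wrist green [253. 120.] 47 zt 0.0362 top mid [0.53  0.312 0.036] ext [0.007 0.018 0.004]
wrist green [229. 157.] 860 zt 0.0569 top mid [0.496 0.335 0.055] ext [0.029 0.029 0.007]
wrist red [288. 147.] 834 zt 0.0568 top mid [0.503 0.28  0.056] ext [0.029 0.029 0.006]
wrist lid plane slope x,y, z [0.0008 0.0005 0.1243] 13921
side blue [369. 204.] 184 zt 0.1264 top mid [ 0.489 -0.027  0.125] ext [0.033 0.036 0.007]
side yellow [363. 244.] 274 zt 0.1264 top mid [0.493 0.143 0.125] ext [0.034 0.038 0.008]
side green [353. 346.] 268 zt 0.0578 top mid [0.495 0.337 0.056] ext [0.028 0.03  0.007]
side red [350. 323.] 223 zt 0.0565 top mid [0.504 0.281 0.055] ext [0.029 0.028 0.008]
side lid plane slope x,y, z [-0.0009 -0.0003  0.1241] 3596
scene blue [278. 237.] 53 zt 0.1267 top mid [ 0.494 -0.03   0.126] ext [0.02  0.027 0.007]
scene lid plane slope x,y, z [ 9.00e-04 -1.00e-04  1.22e-01] 4731
[0.44804228 0.25438052 0.27861314]
```

View pics/side4.png

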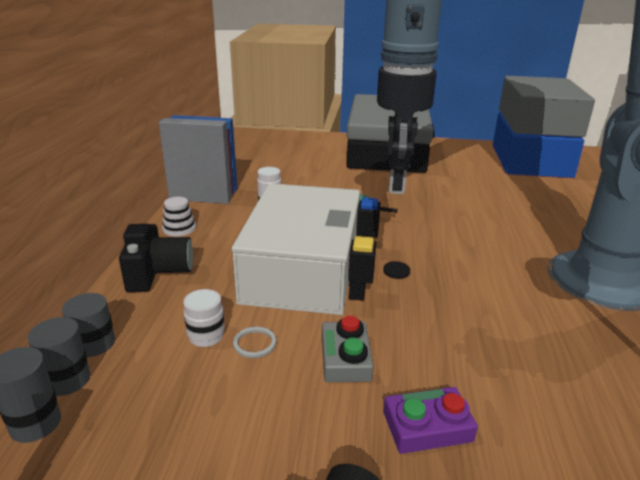

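The side view shows the lid shut and both latches down at (369,204) and (363,244). The green key is back up at (353,346), and the timer hasn't moved. I'm handing in.

```bash
python3 -c "
from workcell import arm
print(arm.finish_job())"
```

```text
the job is handed in; nothing more can be done
None
```

The job is handed in: lid shut, blue then yellow latch fully down, and the green start key pressed fully in and back up; the red key was not touched and the timer and the loose things in view stayed where they were.

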